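# Load two gas cells and latch the chamber lid

## Robot

A 6-joint arm with a two-finger parallel gripper is mounted at the origin on the work surface. World frame = base frame: x ahead of the robot, y to its left, z up, the work surface at z = 0. Lengths are in mm, angles in rad, forces in N, time in s.
With the tool pointing down it reaches from about 325 to 775 mm from the base axis. Payload 9.3 kg.
Tool frame: the origin (TCP) lies at the very end of the fingers, on their centre line; the grasp point (between the pads) lies 19 mm behind it; z points along the fingers, y is the line along which they close (so a half turn about z gives the same grasp; the last joint's range is limited). The gripper opens to 85 mm and grips with 20 to 120 N. Pads are 22 mm wide; open, the fingers measure 114 mm over their backs; the gripper's body (76 mm by 85 mm) begins 54 mm behind the grasp point. The pads swing forward as they close: fully open they stand 13 mm farther back than shut.
Start: joints at [-1.29, 0.259, 0.021, 1.334, 0, 1.418], TCP at [231.17, -499.056, 231.279] pointing down, gripper open.
Joint ranges: [-3.04, 3.04], [-0.91, 1.82], [-1.04, 1.36], [-1.92, 1.95], [-1.52, 1.45], [-3.14, 3.14]. Speed limits (rad/s): [2.22, 2.22, 2.79, 3.14, 3.14, 3.14].

## Interface

Orientations are given as a rotation vector (axis times angle).
In Python, from station import read_state, optics, ticket gives the robot as it stands.
- The arm moves only by the tool jog_arm, never from a script. Its argument "commands" is text: rows parted by semicolons, each of 5 numbers parted by spaces: the shift along the tool's x, y, z in mm, then the turn about the tool's z in rad, then the finger opening in mm, from 0 to 85.4. A call has 1 to 8 rows; each row is the pose to reach, as a shift and turn from the pose commanded when the call began, along the tool's axes at that moment; what a row does not reach only later rows make up. A row lasts 1/8 s, in which the tool goes at most 62.5 mm and 10.7 degrees, less where a joint would pass 70% of its speed; a pose out of reach is approached as far as the arm can. A call with a gripper value outside its range is refused whole. The fingers move at their own pace and stop on an object; "force" is the grip in N (left out, the last holds). Time passes only in rows, so rows that repeat a pose let the fingers close. It gives the time, the measured TCP pose, the force, the opening and the grip force at its end, in the units of the state.
- read_state(): the state, without advancing time (a new reading comes with each control period).
- optics.grab_frame(name): name is "scene" or "top" or "wrist"; returns a dict with "img" (420x560x3 uint8, red, green, blue), "z_map" (420x560 float32, mm along the optical axis (not along the pixel's ray), 0 where there is no reading), "mtx" (3x3 intrinsics, pixels), "R" (3x3) and "t" (3): a world point X has camera coordinates R X + t; the wrist camera has in their place "mount" (4x4, takes a point from camera to tool coordinates, whose origin is the TCP and whose axes are the flange's). Camera axes: x right, y down, z forward; pixel columns grow to the right and rows downward; lengths in mm; the calibration is good to about 2 mm. The wrist camera is an equidistant fisheye: a pixel r from the principal point sees the ray r / f radians off the axis. A picture is of the moment at which its call begins: read the wrist's pose just before it.
- ticket.sign_off(): hands the job in; it is judged then, once.
The state is a dict: "clock": time; "qpos": joint angles; "dq": joint speeds; "effort": joint torques, N m; "tool_pos": TCP position; "ee_rot": TCP orientation; "ft_force": force on the tool from outside, world axes, zero at the start; "torque": the same for the moment, N m; "opening": finger opening in mm; "grasp_force": force on a finger pad.
Only numpy, scipy, OpenCV 4.12 (cv2) and the standard library are available. Lean on these libraries where they do the work, as an engineer would, in place of code of your own. Each camera call takes 0.05 s, during which the arm holds its last target. There are 200 camera calls.

## Task

Load the spectrometer's sample chamber: lay the two long gas cells into its two wells, one in each, stems up, setting each down gently rather than dropping it. Then close the lid and press it fully home past its catch, so that it stays shut. Leave the short cell and the beaker where they stand.

Things in the scene. Friction and masses are not known exactly. Their poses are not given: they have to be found in the camera images.
- case: sample chamber, fixed to the bench: grey box 150 (x) x 220 (y) x 85 mm high, walls 5 mm, open on top, black floor 8 mm thick; on the floor a white frame 12 mm high with two wells side by side. Origin: centre of its underside, on the bench; x points from its front (robot's side, with the catch) to the hinge at the back, y left, z up.
- well_left (a point): middle of the floor of the well on the chamber's +y side, 34 mm from the chamber's middle, 8 mm above the bench. Each well is 122 mm long (chamber x), 60 mm wide (y) and 12 mm deep; an 8 mm rib parts the two, and a 41 mm wide rib, 12 mm high, lies between each well and the side wall. Axes as the chamber's.
- well_right (a point): the same for the well on the chamber's -y side.
- lid (a joint): lid angle: 0 fully shut, grows as it opens; starts at about 1.5 to 1.75 (1.57 is upright). Stiff hinge: the lid stays where left; under 3 N at the tab move it. From about 0.1 rad down a sprung catch resists: about 8 to 13 N downward on the free edge push it past the catch, at about 0.045 rad; below about 0.035 it snaps to 0 and is held. Left on the catch it stays ajar.
- lid_tab (a point): middle of the outer face (top when shut) of the black tab on the lid's free edge: 70 mm wide, 20 mm long, 8 mm thick; 175 mm from the hinge, 8 mm outside the hinge plane; the tab ends 10 mm farther out. 93 mm above the bench when shut. x points to the hinge, y along the hinge, z out of the outer face (up when shut, away from the robot when upright).
- lid_hinge (a point): middle of the hinge axis (y), on top of the chamber's back wall, 85 mm above the bench, 75 mm behind the chamber's origin; turns with the lid, axes as lid_tab. The lid is a grey plate 165 mm long from the hinge (plus the tab), 220 mm wide, 8 mm thick; a catch plate 50 mm wide hangs 30 mm down from its underside, 163 mm from the hinge.
- cell_a: a long gas cell: steel tube 40 mm in diameter along x between two square aluminium flanges 50 x 50 x 10 mm, 110 mm long over all; lies on its flanges. Two brass stems on top, 37 mm from the middle, reach 58 mm above the underside. Origin: centre of the underside; x along the tube, z up (stems up). Tube axis 25 mm above the underside, 90 mm bare between the flanges. 0.2 to 0.42 kg.
- cell_b: the other long gas cell: steel tube 40 mm in diameter along x between two square aluminium flanges 50 x 50 x 10 mm, 110 mm long over all; lies on its flanges. Two brass stems on top, 37 mm from the middle, reach 58 mm above the underside. Origin: centre of the underside; x along the tube, z up (stems up). Tube axis 25 mm above the underside, 90 mm bare between the flanges. 0.2 to 0.42 kg.
- short_cell: a short gas cell (not wanted): steel tube 40 mm in diameter along x between two square aluminium flanges 50 x 50 x 10 mm, 70 mm long over all; lies on its flanges. Two brass stems on top, 17 mm from the middle, reach 58 mm above the underside. Origin: centre of the underside; x along the tube, z up (stems up). Tube axis 25 mm above the underside, 50 mm bare between the flanges. About 0.2 kg.
- beaker: bystander: clear plastic beaker, 70 mm across, 90 mm high, loose; origin at the centre of its underside.
There are look-alikes about, which are no part of the job. What is shaped like the cell_b but blue, pink or red is not meant.

How it is judged (in metres and radians):
On the way, in this order (a step that is already met when the one before it is completed fails the run):
1. both long cells lie in the wells, one in each, let go (((horizontal distance between cell_a and well_left below 0.013 m and z of cell_a in the frame of well_left below 0.006 m and angle between each of cell_a, cell_b's own z axis and vertical below 0.1 rad and angle between the x axis of each of cell_a, cell_b and the x axis of case, either way round below 0.25 rad and horizontal distance between cell_b and well_right below 0.013 m and z of cell_b in the frame of well_right below 0.006 m) or (horizontal distance between cell_b and well_left below 0.013 m and z of cell_b in the frame of well_left below 0.006 m and angle between each of cell_b, cell_a's own z axis and vertical below 0.1 rad and angle between the x axis of each of cell_b, cell_a and the x axis of case, either way round below 0.25 rad and horizontal distance between cell_a and well_right below 0.013 m and z of cell_a in the frame of well_right below 0.006 m)) and linear speed of each of cell_a, cell_b below 0.03 m/s and contact force between the fingers and cell_a below 0.2 N and contact force between the fingers and cell_b below 0.2 N), for 0.2 s.
2. the lid is pressed past its catch (value of joint lid below 0.03 rad), for 0.2 s.
At the end, for the whole second after the job is handed in: Each well holds one long gas cell, stems up, flat on the well's floor (underside within 6 mm of it, middle within 13 mm of the well's middle, tilt under 0.1 rad, in line with the well within 0.25 rad), at rest; and the lid is shut past its catch (under 0.03 rad) (((horizontal distance between cell_a and well_left below 0.013 m and z of cell_a in the frame of well_left below 0.006 m and angle between each of cell_a, cell_b's own z axis and vertical below 0.1 rad and angle between the x axis of each of cell_a, cell_b and the x axis of case, either way round below 0.25 rad and horizontal distance between cell_b and well_right below 0.013 m and z of cell_b in the frame of well_right below 0.006 m) or (horizontal distance between cell_b and well_left below 0.013 m and z of cell_b in the frame of well_left below 0.006 m and angle between each of cell_b, cell_a's own z axis and vertical below 0.1 rad and angle between the x axis of each of cell_b, cell_a and the x axis of case, either way round below 0.25 rad and horizontal distance between cell_a and well_right below 0.013 m and z of cell_a in the frame of well_right below 0.006 m)) and value of joint lid below 0.03 rad and linear speed of each of cell_a, cell_b below 0.03 m/s); the robot touches nothing.
It fails at once if a long gas cell is dropped or thrown (moves faster than 0.65 m/s, a free fall of about 22 mm, while the fingers do not hold it) ((linear speed of cell_a above 0.65 m/s and contact force between the fingers and cell_a below 0.1 N) or (linear speed of cell_b above 0.65 m/s and contact force between the fingers and cell_b below 0.1 N)).
It fails at once if the short cell or the beaker is moved more than 30 mm (distance of any of short_cell, beaker from where it was at the start of the episode above 0.03 m).
It also fails if it takes over 72 s, if anything falls off the work surface, if the arm or the gripper's body presses on something with over 40 N, if the wrist force passes 120 N, or if a joint passes its speed limit or range.

## Working session

There is one attempt and no reset: what is moved stays moved. The work goes in short steps, Python scripts to look and compute and a tool call to move; the robot and the scene stay as the last step left them, time stands still between calls to the robot, and variables do not carry over. Pictures are saved under pics/ and viewed, at most 10 in all, crops included, and the job is handed in when it is done.

Besides the shell and the picture viewer there is one more tool, called after "Request:" as name(argument=value, ...) on one line, values as JSON. jog_arm: Moves the arm, as the interface text tells. Its arguments: {"type":"object","properties":{"commands":{"type":"string"},"force":{"type":"number"}},"required":["commands"]}

```bash
ls; mkdir -p pics; python3 - <<'E'
from station import read_state, optics
import cv2,numpy as np
print(read_state())
for n in("scene","top"):
    f=optics.grab_frame(n); np.savez(n,**f); cv2.imwrite(f"pics/{n}.png",f["img"][...,::-1]); print(n,f["mtx"],f["R"],f["t"])
a=cv2.imread("pics/scene.png");b=cv2.imread("pics/top.png")
cv2.imwrite("pics/a1.png",cv2.resize(a,(800,600)));cv2.imwrite("pics/b1.png",cv2.resize(b,(800,600)))
E
```

```text
pics
{'clock': 0.0, 'qpos': array([-1.28960504e+00,  2.59214080e-01,  2.07550617e-02,  1.33368071e+00,
       -2.28667526e-05,  1.41818206e+00]), 'dq': array([-0.0004207 , -0.00034759, -0.00051716,  0.00021222, -0.00030122,
       -0.00081831]), 'effort': array([-1.57965718e-03, -5.55642307e+01,  3.44525850e+01,  1.38656393e-02,
       -1.84076757e-04,  7.09808404e-06]), 'tool_pos': array([ 231.08511016, -498.79615777,  230.65162993]), 'ee_rot': array([-3.06667318e+00, -6.75801444e-01,  1.71340780e-04]), 'ft_force': array([-0.24889428,  0.36414449,  1.37097435]), 'torque': array([ 0.03017323,  0.04010574, -0.01632623]), 'grasp_force': 0.0, 'opening': 85.36085045998806}
scene [[528.97815279   0.         277.57442551]
 [  0.         528.97815279 206.67239807]
 [  0.           0.           1.        ]] [[ 0.88501776  0.4655307   0.00497317]
 [ 0.27589295 -0.51583426 -0.81104753]
 [-0.3750022   0.71916353 -0.58495912]] [-485.54006027  -34.11498512 1587.39796122]
top [[492.46049124   0.         294.1008797 ]
 [  0.         492.46049124 210.89467403]
 [  0.           0.           1.        ]] [[ 0.02869528 -0.99954669  0.00911021]
 [-0.99727485 -0.02924738 -0.06773077]
 [ 0.06796652 -0.00714183 -0.99766204]] [  46.54501257  525.56629451 1382.18871357]
```

View pics/b1.png

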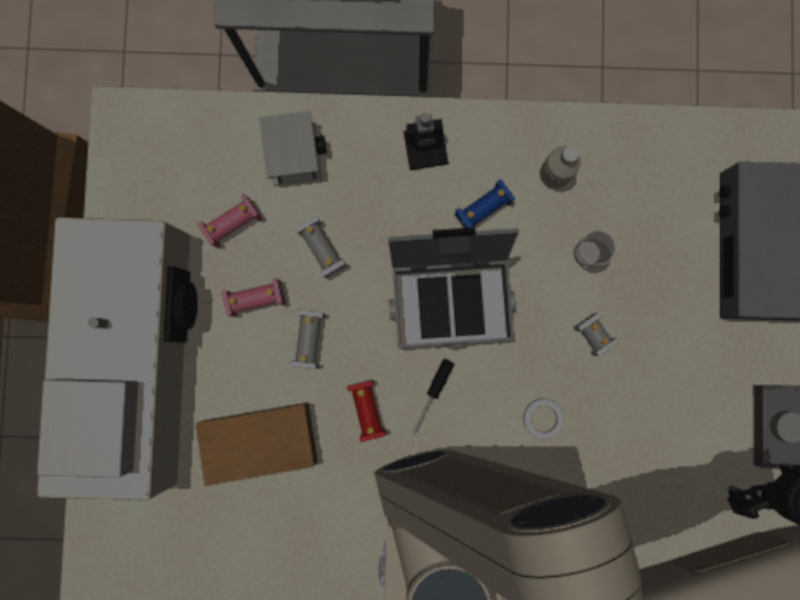

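View pics/a1.png

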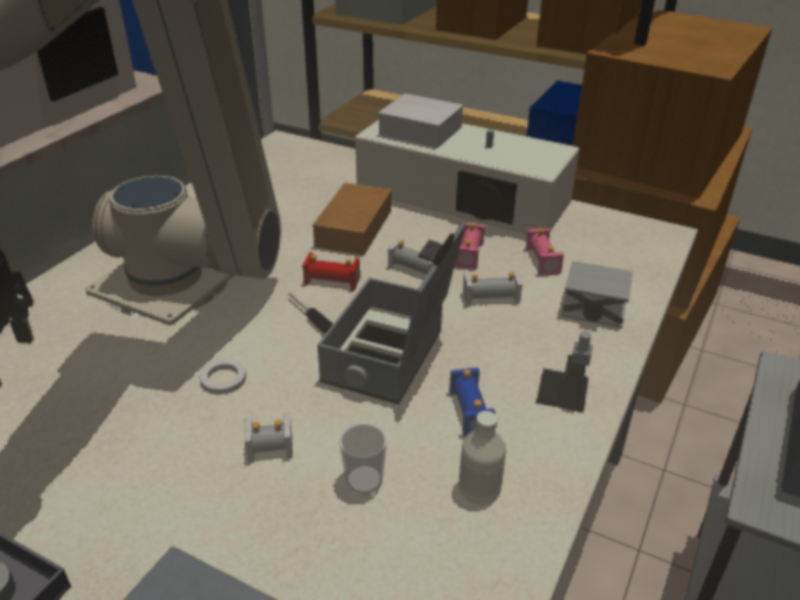

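The top view (800x600) shows the two grey long cells at (322,247) and (308,339), and the open chamber at (453,305) with its lid upright at (453,248). The short cell is at (597,335) and the beaker at (594,250). The scene view agrees.

```bash
cat > h.py <<'E'
import numpy as np,cv2
def load(n): return dict(np.load(n+".npz"))
def ray(f,uv,z):
    K,R,t=f["mtx"],f["R"],f["t"]; uv=np.atleast_2d(uv).astype(float)
    d=np.c_[uv,np.ones(len(uv))]@np.linalg.inv(K).T@R; c=-R.T@t
    return c+d*((z-c[2])/d[:,2])[:,None]
def cloud(f):
    h,w=f["z_map"].shape; v,u=np.mgrid[:h,:w]; Z=f["z_map"].astype(float)
    p=np.stack([u,v,np.ones_like(u)],-1)@np.linalg.inv(f["mtx"]).T*Z[...,None]
    return (p-f["t"])@f["R"]
def blobs(m,a0=3,a1=1e9):
    n,l,s,c=cv2.connectedComponentsWithStats(m.astype(np.uint8)); return [(c[i],s[i,4],l==i) for i in range(1,n) if a0<=s[i,4]<a1]
E
python3 - <<'E'
from h import *
np.set_printoptions(precision=1,suppress=True)
f=load("top"); P=cloud(f); hsv=cv2.cvtColor(f["img"],cv2.COLOR_RGB2HSV)
br=(hsv[...,0]>12)&(hsv[...,0]<28)&(hsv[...,1]>130)&(hsv[...,2]>80)&(P[...,2]<90)&(P[...,2]>30)
print("stems")
for c,a,m in blobs(br,2,60): print(c,a,ray(f,c,57)[0],np.median(P[m],0))
# cells, via height mask
for nm,(x0,y0) in dict(a=(322,247),b=(308,339),short=(597,335),beaker=(594,250)).items():
    u,v=x0*.7,y0*.7; w=np.zeros(br.shape,bool); w[int(v)-26:int(v)+26,int(u)-26:int(u)+26]=1
    m=w&(P[...,2]>20)&(P[...,2]<100); b=max(blobs(m),key=lambda b:b[1])
    print(nm,b[1],cv2.minAreaRect(P[b[2]][:,:2].astype(np.float32)),np.percentile(P[b[2]][:,2],[5,50,95]))
# chamber: floor of wells, frame, walls
w=np.zeros(br.shape,bool); w[180:250,265:370]=1
wh=w&(hsv[...,1]<60)&(hsv[...,2]>120)&(P[...,2]<45)
for c,a,m in blobs(wh,30): print("white",c,a,cv2.minAreaRect(P[m][:,:2].astype(np.float32)),np.median(P[m],0))
dk=w&(hsv[...,2]<50)&(P[...,2]<45)
for c,a,m in blobs(dk,60): 
    px=np.argwhere(m)[:,::-1].astype(np.float32); r=cv2.minAreaRect(px); print("dark",c,a,r,ray(f,c,8),np.median(P[m],0)); print(ray(f,cv2.boxPoints(r),8)[:,:2])
rim=w&(P[...,2]>75)&(P[...,2]<92)
b=max(blobs(rim),key=lambda b:b[1]); r=cv2.minAreaRect(P[b[2]][:,:2].astype(np.float32)); print("rim",b[1],r,cv2.boxPoints(r))
w=np.zeros(br.shape,bool); w[155:195,265:370]=1
q=P[w&(P[...,2]>120)]; print("lid",len(q),q.min(0),q.max(0))
for z in range(100,290,20):
    s=q[abs(q[:,2]-z)<10]; 
    if len(s): print(z,len(s),s.mean(0),s.min(0),s.max(0))
E
```

```text
stems
[350.5 134.8] 10 [739.  -89.4  57. ] [738.  -89.4  58.5]
[169.4 145.2] 12 [694.  413.9  57. ] [693.6 413.5  59.1]
[328.9 149.9] 8 [694.6 -30.   57. ] [694.5 -30.   58.7]
[146.6 159.6] 13 [651.8 475.2  57. ] [651.2 475.4  58.1]
[216.3 159.9] 9 [656.9 282.1  57. ] [656.5 282.   57.8]
[230. 183.] 9 [593.5 241.7  57. ] [593.2 241.8  57.6]
[188.4 204.1] 11 [531.6 354.3  57. ] [531.8 354.5  57.5]
[161.9 210.4] 17 [512.  426.3  57. ] [513.1 425.7  56.4]
[215.3 223.9] 9 [479.1 277.8  57. ] [478.8 278.5  58.6]
[416.1 228.3] 9 [ 482.9 -276.2   57. ] [ 483.8 -275.5   57.2]
[423.3 238.7] 10 [ 454.9 -296.4   57. ] [ 454.2 -295.5   59.6]
[211.9 250.1] 8 [406.9 284.4  57. ] [407.2 284.   58.2]
[252.2 274.5] 18 [343.6 171.6  57. ] [343.3 171.8  57.6]
[197.2 292.7] 53 [290.  319.8  57. ] [287.5 320.7  60.8]
[181.7 290.3] 9 [295.3 362.3  57. ] [296.1 361.   59.5]
[188.1 290.1] 13 [296.5 344.9  57. ] [297.1 343.5  59.7]
[176.  290.5] 2 [294.4 377.7  57. ] [294.5 377.4  58.1]
[154.4 297.2] 25 [274.7 435.4  57. ] [275.7 433.7  60.4]
[164.4 293.2] 5 [286.3 408.9  57. ] [287.  409.4  58.1]
[173.4 292
[... 6149 characters left out ...]
7.8]
 [ 606.6 -102. ]
 [ 584.7  117.3]]
lid 1719 [428.9 -99.8 120. ] [ 635.8  119.3 1414.1]
120 91 [598.5  16.7 125.1] [588.4 -95.9 120. ] [610.8 117.5 129.9]
140 180 [602.2   5.2 139.1] [590.  -99.3 130. ] [615.4 117.2 149.9]
160 145 [604.7  13.7 159.7] [593.1 -99.8 150. ] [618.  116.8 169.8]
180 166 [608.3  12.6 180. ] [595.7 -98.  170.1] [620.6 118.7 189.9]
200 164 [611.7  12.1 200.3] [600.  -98.8 190.1] [623.1 118.3 210. ]
220 172 [615.4   8.3 219.7] [602.4 -98.1 210.1] [626.5 117.7 229.9]
240 438 [618.2  11.3 244.1] [587.8 -98.1 230.1] [635.8 119.3 250. ]
260 345 [613.   10.5 257.4] [587.6 -83.3 250. ] [634.3 100.  269.9]
280 7 [625.7  17.6 270.8] [622.6  -0.8 270.1] [628.4  27.4 271.7]
```

```bash
cat > goal.py <<'E'
import sys,numpy as np
from station import read_state
from scipy.spatial.transform import Rotation as Ro
s=read_state(); R=Ro.from_rotvec(s["ee_rot"]).as_matrix(); yaw=np.arctan2(R[1,0],R[0,0])
np.set_printoptions(precision=3,suppress=True)
print("pos",s["tool_pos"],"yaw",yaw,"q",s["qpos"],"F",s["ft_force"],"open",s["opening"],"grip",s["grasp_force"],"t",s["clock"])
for a in sys.argv[1:]:
    x,y,z,w=map(float,a.split(",")); d=(w-yaw+np.pi)%(2*np.pi)-np.pi
    print(a,"-> shift",R.T@(np.array([x,y,z])-s["tool_pos"]),"turn",-d)
E
python3 goal.py 443.5,281,140,3.05; python3 -c "
from station import optics
print(optics.grab_frame('wrist')['mount'])"
```

```text
pos [ 231.12  -498.824  230.727] yaw 0.4338315262731687 q [-1.29   0.259  0.021  1.334  0.     1.418] F [-1.047  1.039 -0.424] open 85.33382359335722 grip 0.0 t 0.1
443.5,281,140,3.05 -> shift [ 520.487 -618.202   91.544] turn -2.616168473726831
[[ 3.24745103e-05 -9.50643236e-01 -3.10286057e-01  8.05990826e+01]
 [ 9.99999983e-01  8.65212547e-05 -1.60420794e-04  8.57494692e-01]
 [ 1.79349282e-04 -3.10286047e-01  9.50643223e-01 -1.42743609e+02]
 [ 0.00000000e+00  0.00000000e+00  0.00000000e+00  1.00000000e+00]]
```

Request:
jog_arm(commands="32 -39 0 -0.16 85; 65 -77 0 -0.33 85; 98 -116 0 -0.49 85; 130 -155 0 -0.65 85; 163 -193 0 -0.82 85; 195 -232 0 -0.98 85; 228 -270 0 -1.14 85; 260 -309 0 -1.31 85", force=50)

```text
clock: 1.15
tool_pos: [337.3, -107.9, 231.3]
ee_rot: [2.015, 2.41, 0.0]
ft_force: [0.7, -0.1, -0.1]
opening: 85.2
grasp_force: 0.0
```

```bash
python3 goal.py 443.5,281,130,3.05
```

```text
pos [ 337.269 -107.874  231.311] yaw 1.7487442752150417 q [-0.548 -0.08  -0.362  1.289  0.     0.845] F [ 0.658 -0.05  -0.097] open 85.15279961563165 grip 0.0 t 1.15
443.5,281,130,3.05 -> shift [363.95  173.356 101.291] turn -1.3012557247849585
```

Request:
jog_arm(commands="46 22 0 -0.16 85; 91 43 0 -0.33 85; 137 65 0 -0.49 85; 182 87 10 -0.65 85; 228 108 30 -0.82 85; 273 130 60 -0.98 85; 319 152 85 -1.14 85; 364 173 101 -1.30 85")

```text
clock: 2.15
tool_pos: [444.7, 280.6, 128.9]
ee_rot: [-0.145, -3.137, 0.001]
ft_force: [0.5, 0.2, 1.1]
opening: 85.2
grasp_force: 0.0
```

```bash
python3 - <<'E'
from station import read_state,optics
import numpy as np,cv2
s=read_state(); f=optics.grab_frame("wrist"); np.savez("w1",**f,p=s["tool_pos"],r=s["ee_rot"]); cv2.imwrite("pics/w1.png",f["img"][...,::-1])
E
python3 goal.py 443.5,281,14,3.05
```

```text
pos [445.634 284.616 126.944] yaw 3.0588237033530086 q [ 0.409  0.276 -0.227  1.068  0.002  0.491] F [-0.005  1.157 -1.774] open 84.96350314360055 grip 0.0 t 2.2
443.5,281,14,3.05 -> shift [  1.581  -3.888 112.944] turn 0.00882370335300875
```

View pics/w1.png

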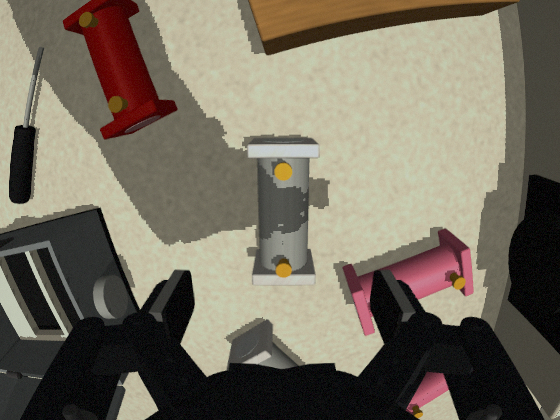

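The cell is centred between the fingers and lined up with them: stems at (283,172) and (284,269), fingers symmetric about column 283. I'll descend and settle, then check the pose before gripping.

Request:
jog_arm(commands="0 0 30 0 85; 0 0 60 0 85; 0 0 85 0 85; 0 0 105 0 85; 0 0 114 0 85; 0 0 116 0 85; 0 0 116 0 85; 0 0 116 0 85")

```text
clock: 3.2
tool_pos: [445.4, 279.1, 15.0]
ee_rot: [0.153, 3.137, 0.001]
ft_force: [0.2, 0.5, 0.4]
opening: 84.7
grasp_force: 0.0
```

```bash
python3 goal.py 443.5,281,14,3.05
```

```text
pos [445.381 279.117  14.977] yaw 3.0438016241076693 q [ 0.4    0.376 -0.405  0.788 -0.     0.498] F [0.249 0.456 0.435] open 84.66879356697629 grip 0.0 t 3.2
443.5,281,14,3.05 -> shift [2.057 1.69  0.975] turn -0.006198375892330521
```

Request:
jog_arm(commands="2 2 1 0 85; 2 2 1 0 60; 2 2 1 0 30; 2 2 1 0 30; 2 2 1 0 30; 2 2 1 0 30; 2 2 1 0 30; 2 2 1 0 30", force=60)

```text
clock: 4.2
tool_pos: [443.2, 281.3, 13.7]
ee_rot: [0.153, 3.138, 0.001]
ft_force: [-1.7, 0.6, 4.6]
opening: 38.2
grasp_force: 59.9
```

Request:
jog_arm(commands="0 0 -15 0 30; 0 0 -45 0 30; 0 0 -80 0 30; 0 0 -115 0 30; 0 0 -140 0 30; 0 0 -150 0 30; 0 0 -150 0 30")

```text
clock: 5.08
tool_pos: [443.2, 281.1, 163.5]
ee_rot: [0.154, 3.137, 0.0]
ft_force: [0.7, -0.6, -4.4]
opening: 38.2
grasp_force: 61.0
```

```bash
python3 goal.py 520.7,-33.3,160,3.241
```

```text
pos [443.199 281.127 163.511] yaw 3.0437632657669353 q [ 0.405  0.245 -0.173  1.153 -0.     0.503] F [ 0.746 -0.576 -4.448] open 38.210574768478715 grip 61.01904630661011 t 5.075
520.7,-33.3,160,3.241 -> shift [-107.84  -305.354    3.484] turn -0.19723673423306476
```

Held, lifted. Carry to above the right well.

Request:
jog_arm(commands="-8 -25 0 -0.02 30; -25 -70 0 -0.05 30; -43 -122 0 -0.08 30; -62 -175 0 -0.12 30; -80 -227 0 -0.15 30; -96 -272 0 -0.18 30; -105 -297 0 -0.20 30; -108 -305 0 -0.20 30")

```text
clock: 6.08
tool_pos: [520.6, -34.4, 161.9]
ee_rot: [0.157, -3.135, -0.001]
ft_force: [0.7, 0.7, -3.3]
opening: 38.2
grasp_force: 61.2
```

Request:
jog_arm(commands="0 0 0 0 30; 0 0 0 0 30; 0 0 0 0 30")

```text
clock: 6.45
tool_pos: [520.7, -32.0, 163.3]
ee_rot: [0.162, -3.137, -0.0]
ft_force: [0.7, 1.3, -2.4]
opening: 37.6
grasp_force: 61.2
```

```bash
python3 goal.py 520.7,-33.3,22,3.241; python3 - <<'E'
from station import read_state,optics
import numpy as np,cv2
from h import *
f=optics.grab_frame("top"); np.savez("top2",**f); P=cloud(f); hsv=cv2.cvtColor(f["img"],cv2.COLOR_RGB2HSV)
s=read_state(); g=optics.grab_frame("wrist"); np.savez("w2",**g)
cv2.imwrite("pics/w2.png",np.hstack([g["img"][...,::-1]]))
E
```

```text
pos [520.67  -31.967 163.291] yaw -3.0381334078936852 q [-0.222  0.24  -0.18   1.151  0.    -0.326] F [ 0.749  1.327 -2.367] open 37.64310466166179 grip 61.232231855392456 t 6.45
520.7,-33.3,22,3.241 -> shift [  0.101  -1.352 141.29 ] turn 0.004051899285901328
```

View pics/w2.png

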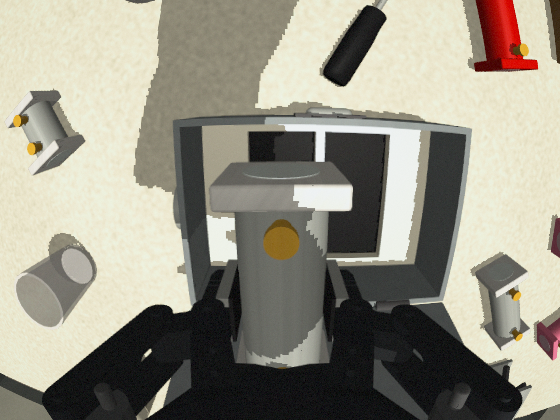

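The cell sits straight in the fingers (near flange at rows 165–210), above the right well whose dark floor starts at (280,135). The chamber is clear on both sides. Lowering.

Request:
jog_arm(commands="0 -1 20 0 30; 0 -1 45 0 30; 0 -1 70 0 30; 0 -1 95 0 30; 0 -1 112 0 30; 0 -1 122 0 30; 0 -1 126 0 30; 0 -1 126 0 30")

```text
clock: 7.55
tool_pos: [521.2, -33.9, 37.5]
ee_rot: [-0.161, 3.137, -0.0]
ft_force: [0.5, 0.3, -2.5]
opening: 38.0
grasp_force: 61.3
```

```bash
python3 goal.py 520.7,-33.3,22,3.241
```

```text
pos [521.187 -33.894  37.547] yaw -3.0392606546773235 q [-0.226  0.347 -0.382  0.842 -0.    -0.328] F [ 0.45   0.256 -2.513] open 37.988115656922844 grip 61.29096865653992 t 7.55
520.7,-33.3,22,3.241 -> shift [ 0.429  0.643 15.547] turn 0.0029246525022621483
```

Request:
jog_arm(commands="0 0 5 0 30; 0 0 9 0 30; 0 0 12 0 30; 0 0 14 0 30; 0 0 15 0 30; 0 0 15 0 30")

```text
clock: 8.3
tool_pos: [521.0, -33.9, 22.3]
ee_rot: [0.16, -3.137, -0.0]
ft_force: [-0.2, -0.4, -3.2]
opening: 38.1
grasp_force: 61.3
```

Request:
jog_arm(commands="0 0 1 0 30; 0 0 1.5 0 30; 0 0 2 0 30; 0 0 2 0 30")

```text
clock: 8.8
tool_pos: [521.2, -34.0, 21.7]
ee_rot: [-0.16, 3.136, -0.001]
ft_force: [-5.4, 1.1, 13.6]
opening: 38.1
grasp_force: 63.1
```

Contact at z = 21.7 as expected. Release.

Request:
jog_arm(commands="0 0 0.5 0 44; 0 0 0 0 48; 0 0 0 0 50; 0 0 0 0 50; 0 0 0 0 50")

```text
clock: 9.43
tool_pos: [521.0, -33.9, 20.2]
ee_rot: [0.16, -3.137, -0.0]
ft_force: [0.2, -0.3, 0.3]
opening: 50.1
grasp_force: 0.0
```

Request:
jog_arm(commands="0 0 -8 0 50; 0 0 -25 0 50; 0 0 -55 0 50; 0 0 -95 0 60; 0 0 -130 0 70; 0 0 -160 0 85; 0 0 -170 0 85; 0 0 -170 0 85")

```text
clock: 10.42
tool_pos: [521.0, -33.9, 190.4]
ee_rot: [-0.16, 3.137, -0.0]
ft_force: [0.5, -1.3, -1.3]
opening: 84.8
grasp_force: 0.0
```

```bash
python3 goal.py 625.5,261.6,140,3.709
```

```text
pos [521.019 -33.943 190.356] yaw -3.039408075343397 q [-0.226  0.226 -0.127  1.216  0.    -0.328] F [ 0.459 -1.314 -1.27 ] open 84.75351479355014 grip 0.0 t 10.425
625.5,261.6,140,3.709 -> shift [-134.053  283.352   50.387] turn -0.4652227681638106
```

Request:
jog_arm(commands="0 25 0 0 85; 0 75 0 0 85; 0 135 0 -0.05 85; 0 190 0 -0.15 85; -15 230 5 -0.25 85; -55 262 20 -0.35 85; -100 279 40 -0.45 85; -134 283 50 -0.46 85")

```text
clock: 11.42
tool_pos: [625.6, 262.6, 136.7]
ee_rot: [0.875, -3.013, -0.0]
ft_force: [0.3, -0.5, 0.9]
opening: 84.9
grasp_force: 0.0
```

Request:
jog_arm(commands="0 0 0 0 85; 0 0 0 0 85; 0 0 0 0 85")

```text
clock: 11.8
tool_pos: [624.7, 261.0, 140.6]
ee_rot: [0.871, -3.018, -0.0]
ft_force: [0.2, -0.7, 0.6]
opening: 84.6
grasp_force: 0.0
```

```bash
python3 goal.py 625.5,261.6,14,3.709; python3 - <<'E'
from station import read_state,optics
import numpy as np,cv2
from h import *
g=optics.grab_frame("wrist"); f=optics.grab_frame("top"); P=cloud(f); np.savez("top3",**f)
cv2.imwrite("pics/w3.png",np.hstack([g["img"],f["img"][140:420,240:440].repeat(1,0)] if 0 else [g["img"]])[...,::-1])
hsv=cv2.cvtColor(f["img"],cv2.COLOR_RGB2HSV)
br=(hsv[...,0]>12)&(hsv[...,0]<28)&(hsv[...,1]>130)&(hsv[...,2]>60)&(P[...,2]<90)&(P[...,2]>30)
for c,a,m in blobs(br,2,60):
    if 180<c[1]<250 and 260<c[0]<380: print(c,a,ray(f,c,65)[0],np.median(P[m],0))
E
```

```text
pos [624.685 261.028 140.615] yaw -2.579506005733804 q [ 0.272  0.51   0.181  1.242  0.    -0.29 ] F [ 0.249 -0.749  0.56 ] open 84.58031096986305 grip 0.0 t 11.8
625.5,261.6,14,3.709 -> shift [ -0.996   0.047 126.615] turn -0.0053206985542182395
[327.85714286 199.        ] 7 [556.28870418 -29.81835204  65.        ] [556.24443684 -30.12975675  66.92291592]
[330.25 225.75] 8 [482.85906536 -38.15292037  65.        ] [482.37048899 -37.29002008  65.88722929]
```

View pics/w3.png

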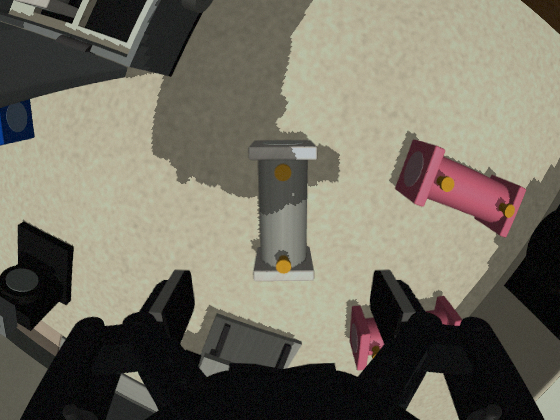

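The first cell lies in the right well (stem tops at z = 66, middle at (519.6, -34.0)). In the wrist view the second cell is centred and aligned: stems at (283,172) and (284,266). Descending.

Request:
jog_arm(commands="-1 0 30 0 85; -1 0 60 0 85; -1 0 90 0 85; -1 0 112 0 85; -1 0 123 0 85; -1 0 127 0 85; -1 0 127 0 85; -1 0 127 0 85")

```text
clock: 12.9
tool_pos: [626.7, 262.0, 14.3]
ee_rot: [-0.871, 3.017, -0.0]
ft_force: [0.3, 1.0, 0.3]
opening: 85.1
grasp_force: 0.0
```

Request:
jog_arm(commands="0 0 0 0 60; 0 0 0 0 30; 0 0 0 0 30; 0 0 0 0 30; 0 0 0 0 30; 0 0 0 0 30; 0 0 0 0 30")

```text
clock: 13.78
tool_pos: [626.5, 261.9, 13.9]
ee_rot: [-0.871, 3.017, -0.0]
ft_force: [-1.0, 0.2, 5.3]
opening: 38.3
grasp_force: 60.8
```

```bash
python3 goal.py 625.5,261.6,14,3.709
```

```text
pos [626.504 261.867  13.864] yaw -2.579361109138735 q [ 0.272  0.596 -0.005  0.969 -0.    -0.29 ] F [-0.952  0.168  5.342] open 38.2784388423363 grip 60.770004987716675 t 13.775
625.5,261.6,14,3.709 -> shift [ 0.992  0.31  -0.137] turn -0.00517580195914924
```

Request:
jog_arm(commands="0 0 -15 0 30; 0 0 -45 0 30; 0 0 -80 0 30; 0 0 -115 0 30; 0 0 -140 0 30; 0 0 -150 0 30; 0 0 -150 0 30")

```text
clock: 14.65
tool_pos: [626.3, 261.8, 163.5]
ee_rot: [-0.871, 3.018, 0.0]
ft_force: [-0.2, 0.7, -2.0]
opening: 38.3
grasp_force: 60.5
```

```bash
python3 goal.py 560,235,160,3.4 510,185,160,3.241 513.9,34.3,160,3.241
```

```text
pos [626.29  261.805 163.511] yaw -2.579410297734835 q [ 0.272  0.503  0.229  1.296  0.    -0.29 ] F [-0.223  0.66  -2.04 ] open 38.316391835533324 grip 60.517051219940186 t 14.65
560,235,160,3.4 -> shift [70.377 12.656  3.477] turn 0.30377500944475067
510,185,160,3.241 -> shift [139.334  -2.997   3.447] turn 0.46277500944475136
513.9,34.3,160,3.241 -> shift [ 216.362 -132.582    3.428] turn 0.46277500944475136
```

Request:
jog_arm(commands="15 4 0 0.05 30; 45 10 0 0.18 30; 90 9 0 0.32 30; 130 2 0 0.44 30; 155 -28 0 0.46 30; 180 -71 0 0.46 30; 203 -110 0 0.46 30; 216 -132 0 0.46 30")

```text
clock: 15.65
tool_pos: [513.1, 33.1, 162.0]
ee_rot: [0.158, -3.135, -0.0]
ft_force: [0.4, -0.5, -2.4]
opening: 38.2
grasp_force: 60.6
```

Request:
jog_arm(commands="0 0 0 0 30; 0 0 0 0 30; 0 0 0 0 30; 0 0 0 0 30")

```text
clock: 16.15
tool_pos: [513.8, 35.7, 163.2]
ee_rot: [0.162, -3.137, -0.0]
ft_force: [0.5, 0.8, -2.1]
opening: 38.1
grasp_force: 60.7
```

```bash
python3 goal.py 513.9,34.7,22,3.241
```

```text
pos [513.782  35.704 163.151] yaw -3.0381842312121665 q [-0.094  0.23  -0.195  1.147  0.    -0.197] F [ 0.466  0.811 -2.119] open 38.05177319599649 grip 60.66874980926514 t 16.15
513.9,34.7,22,3.241 -> shift [ -0.042  -1.021 141.151] turn 0.0040010759674196095
```

Request:
jog_arm(commands="0 0 20 0 30; 0 0 45 0 30; 0 0 70 0 30; 0 0 95 0 30; 0 0 112 0 30; 0 0 122 0 30; 0 0 126 0 30; 0 0 126 0 30")

```text
clock: 17.15
tool_pos: [514.0, 35.0, 37.5]
ee_rot: [-0.161, 3.137, -0.0]
ft_force: [0.2, 0.7, -0.6]
opening: 38.3
grasp_force: 60.7
```

Request:
jog_arm(commands="0 0 5 0 30; 0 0 9 0 30; 0 0 12 0 30; 0 0 14 0 30; 0 0 15 0 30; 0 0 15 0 30")

```text
clock: 17.9
tool_pos: [513.9, 35.0, 22.3]
ee_rot: [-0.16, 3.137, 0.0]
ft_force: [0.3, 0.0, -1.9]
opening: 38.4
grasp_force: 60.7
```

Request:
jog_arm(commands="0 0 1 0 30; 0 0 1.5 0 30; 0 0 2 0 30; 0 0 2 0 30")

```text
clock: 18.4
tool_pos: [514.1, 35.0, 21.7]
ee_rot: [-0.161, 3.136, -0.001]
ft_force: [-5.7, 0.9, 15.5]
opening: 38.1
grasp_force: 62.7
```

Contact at the same height. Release and rise, then check both cells and the lid.

Request:
jog_arm(commands="0 0 0.5 0 44; 0 0 0 0 48; 0 0 0 0 50; 0 0 0 0 50; 0 0 0 0 50")

```text
clock: 19.02
tool_pos: [513.9, 35.0, 20.2]
ee_rot: [0.16, -3.137, -0.0]
ft_force: [1.0, 0.1, -0.6]
opening: 50.1
grasp_force: 0.0
```

Request:
jog_arm(commands="0 0 -8 0 50; 0 0 -25 0 50; 0 0 -60 0 50; 0 0 -110 0 40; 0 0 -160 0 20; 0 0 -210 0 0; 0 0 -250 0 0; 0 0 -270 0 0")

```text
clock: 20.02
tool_pos: [514.1, 35.0, 293.3]
ee_rot: [-0.16, 3.134, -0.001]
ft_force: [0.5, -0.3, -0.7]
opening: -0.2
grasp_force: 0.0
```

Request:
jog_arm(commands="0 50 0 0 0; 0 110 0 0 0; 0 160 0 0 0; 0 180 0 0 0; 0 180 0 0 0")

```text
clock: 20.65
tool_pos: [495.2, 214.8, 290.5]
ee_rot: [0.164, -3.137, 0.0]
ft_force: [-0.1, -1.1, -0.9]
opening: -0.1
grasp_force: 0.0
```

```bash
python3 goal.py; python3 - <<'E'
from station import optics
from h import *
np.set_printoptions(precision=1,suppress=True)
for n in("top","scene"):
    f=optics.grab_frame(n); P=cloud(f); np.savez(n+"4",**f)
    hsv=cv2.cvtColor(f["img"],cv2.COLOR_RGB2HSV)
    if n=="top":
        br=(hsv[...,0]>12)&(hsv[...,0]<28)&(hsv[...,1]>130)&(hsv[...,2]>60)&(P[...,2]<90)&(P[...,2]>30)
        for c,a,m in blobs(br,2,60):
            if 180<c[1]<250 and 260<c[0]<380: print(c,a,ray(f,c,66)[0],np.median(P[m],0))
    # lid plate: points in case frame
    ca,sa=np.cos(.1),np.sin(.1); d=P-[517.3,.5,0]; q=np.stack([ca*d[...,0]+sa*d[...,1],-sa*d[...,0]+ca*d[...,1],d[...,2]],-1)
    m=(abs(q[...,1])<112)&(q[...,0]>60)&(q[...,0]<135)&(q[...,2]>95)&(q[...,2]<300)
    print(n,m.sum())
    for z in range(110,290,15):
        s=q[m&(abs(q[...,2]-z)<7.5)]
        if len(s)>5: print(z,len(s),np.percentile(s[:,0],[2,50,98]),np.percentile(s[:,1],[2,98]))
cv2.imwrite("pics/c4.png",cv2.resize(load("top4")["img"][130:290,230:450,::-1],(770,560)))
E
```

```text
pos [495.198 214.789 290.451] yaw -3.037264143686737 q [ 0.254  0.231  0.133  1.473 -0.     0.15 ] F [-0.073 -1.092 -0.852] open -0.09718323177279618 grip 0.0 t 20.65
[327.9 198.9] 8 [556.5 -29.8  66. ] [556.4 -29.8  65.5]
[302.9 200.9] 8 [549.   38.8  66. ] [549.1  38.5  63.2]
[330.2 225.8] 8 [482.8 -38.1  66. ] [482.2 -37.5  66.2]
[305.  227.3] 7 [476.6  31.   66. ] [477.3  30.9  64.6]
top 1916
110 131 [78.3 80.1 82.1] [-104.5  105.8]
125 137 [80.5 82.4 84.6] [-103.3  104.2]
140 139 [82.8 85.  87.3] [-105.5  104. ]
155 102 [85.4 87.5 89.3] [-105.7  105.5]
170 117 [87.7 89.9 92. ] [-103.9  104.2]
185 117 [90.6 92.6 94.3] [-105.7  107. ]
200 127 [92.9 95.  96.8] [-105.6  104.9]
215 133 [95.7 97.5 99.9] [-105.6  105.5]
230 128 [ 98. 100. 102.] [-105.4  104.8]
245 478 [ 74.4 102.4 110. ] [-103.6  104. ]
260 207 [ 73.4 104.5 113.9] [-31.5  34.2]
275 39 [105.8 109.2 113.4] [-33.4  28.9]
scene 1475
110 90 [82.2 88.8 90.4] [-111.    99.4]
125 92 [85.3 91.6 93.3] [-110.4  102.5]
140 101 [86.8 94.1 96.4] [-110.3   99.8]
155 111 [91.  96.8 98.5] [-110.7  103.7]
170 109 [ 92.3  99.1 100.8] [-110.6   98.1]
185 110 [ 95.3 101.7 103.6] [-110.1  102.3]
200 114 [ 98.  104.4 106.2] [-111.2  100.2]
215 113 [100.  106.4 108.1] [-110.2  100.5]
230 121 [102.  109.  110.7] [-110.5  100.3]
245 328 [ 75.7 106.5 112.3] [-108.7  101.5]
260 123 [ 75.6 110.9 115.3] [-37.4  32.6]
275 9 [108.3 110.1 114.8] [-21.3  30. ]
```

View pics/c4.png

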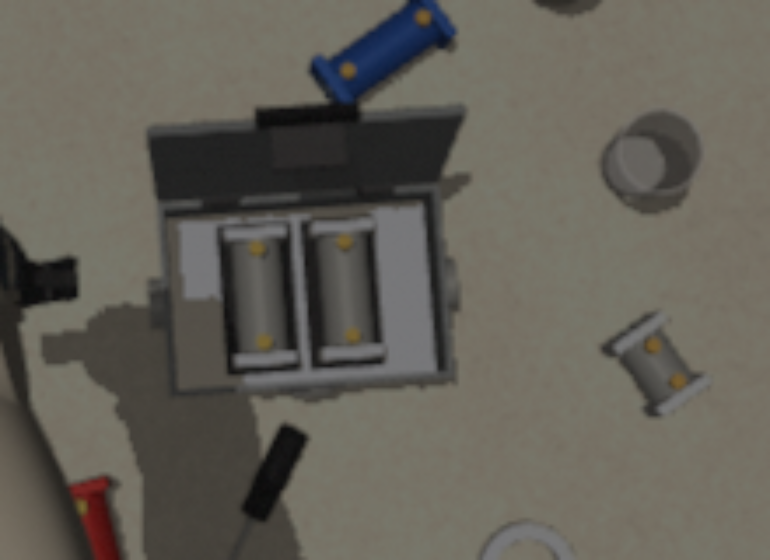

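Both cells lie in the wells (crop: left cell around (262,295), right cell around (347,290), rib between them). The lid is still upright at about 1.735 rad with its top edge at z ≈ 275. Next, go around the lid to reach behind the tab.

```bash
python3 goal.py 658,195,290,3.241 663,15,235,3.241
```

```text
pos [495.611 213.272 290.413] yaw -3.0395736639803084 q [ 0.251  0.231  0.133  1.473 -0.     0.149] F [-0.464 -0.609 -0.089] open 0.21403847707204196 grip 0.0 t 20.75
658,195,290,3.241 -> shift [-159.684  -34.715    0.433] turn 0.0026116431992768696
663,15,235,3.241 -> shift [-146.325 -214.265   55.509] turn 0.0026116431992768696
```

Request:
jog_arm(commands="-40 -5 0 0 0; -85 -10 0 0 0; -125 -20 0 0 0; -152 -40 5 0 0; -155 -80 15 0 0; -150 -130 30 0 0; -147 -180 45 0 0; -146 -214 55 0 0")

```text
clock: 21.75
tool_pos: [662.1, 11.8, 234.7]
ee_rot: [0.155, -3.137, 0.001]
ft_force: [0.6, 0.2, 0.2]
opening: 0.0
grasp_force: 0.0
```

Request:
jog_arm(commands="0 0 0 0 0; 0 0 0 0 0; 0 0 0 0 0")

```text
clock: 22.12
tool_pos: [662.6, 16.6, 235.8]
ee_rot: [-0.161, 3.137, -0.0]
ft_force: [-0.6, -0.1, -0.1]
opening: 0.1
grasp_force: 0.0
```

```bash
python3 goal.py; python3 - <<'E'
import numpy as np
# tip centre path in case frame (x from case origin, z), finger half width 11, tip on circle about hinge (75,85)
for r in (165,):
  for th in (1.735,1.6,1.5,1.35,1.2,1.0,.8,.6,.4,.25,.12):
    n=np.array([np.sin(th),np.cos(th)]); u=np.array([-np.cos(th),np.sin(th)])
    c=np.array([75,85])+r*u+8*n   # contact point on outer face = nearest bottom corner (front) 
    print(th,"tip centre case x %.0f z %.0f"%(c[0]+11,c[1]))
E
```

```text
pos [662.622  16.555 235.848] yaw -3.038814183677218 q [-0.102  0.458  0.335  1.447  0.    -0.204] F [-0.574 -0.122 -0.125] open 0.0971492750072721 grip 0.0 t 22.125
1.735 tip centre case x 121 z 246
1.6 tip centre case x 99 z 250
1.5 tip centre case x 82 z 250
1.35 tip centre case x 58 z 248
1.2 tip centre case x 34 z 242
1.0 tip centre case x 4 z 228
0.8 tip centre case x -23 z 209
0.6 tip centre case x -46 z 185
0.4 tip centre case x -63 z 157
0.25 tip centre case x -72 z 134
0.12 tip centre case x -77 z 113
```

Request:
jog_arm(commands="10 0 -6 0 0; 25 0 -10 0 0; 40 0 -13 0 0; 58 0 -14 0 0; 76 0 -13 0 0; 94 0 -11 0 0; 112 0 -6 0 0; 112 0 -6 0 0")

```text
clock: 23.12
tool_pos: [549.6, 4.7, 242.0]
ee_rot: [-0.16, 3.137, -0.0]
ft_force: [0.7, 0.5, 0.4]
opening: -0.2
grasp_force: 0.0
```

```bash
python3 goal.py
```

```text
pos [549.561   4.673 242.024] yaw -3.039568335620691 q [-0.144  0.255  0.043  1.359 -0.    -0.246] F [0.723 0.515 0.381] open -0.1752976535043096 grip 0.0 t 23.125
```

Request:
jog_arm(commands="14 0 5 0 0; 29 0 14 0 0; 43 0 23 0 0; 56 0 33 0 0; 68 0 45 0 0; 79 0 57 0 0; 88 0 71 0 0; 96 0 85 0 0")

```text
clock: 24.12
tool_pos: [455.8, -5.2, 156.3]
ee_rot: [-0.16, 3.137, -0.0]
ft_force: [0.2, 0.3, -0.3]
opening: 0.1
grasp_force: 0.3
```

```bash
python3 goal.py;  python3 - <<'E'
from station import optics
from h import *
f=optics.grab_frame("scene"); cv2.imwrite("pics/s5.png",cv2.resize(f["img"][120:320,180:380,::-1],(600,600)))
E
```

```text
pos [455.783  -5.245 156.344] yaw -3.0393621569840628 q [-0.196  0.136 -0.334  1.1   -0.    -0.298] F [ 0.155  0.299 -0.314] open 0.09963107300371865 grip 0.3073699353262782 t 24.125
```

View pics/s5.png

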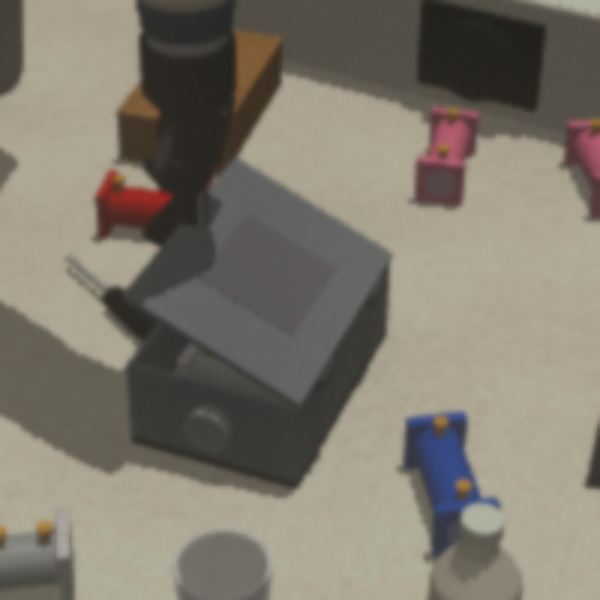

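The lid followed and is now at about 0.4 rad, with the finger on its free edge near (190,215). Continue down to the catch.

Request:
jog_arm(commands="6 0 12 0 0; 12 0 23 0 0; 18 0 34 0 0; 24 0 43 0 0; 26 0 47 0 0; 28 0 50 0 0; 28 0 52 0 0; 28 0 54 0 0")

```text
clock: 25.18
tool_pos: [428.6, -7.9, 103.4]
ee_rot: [-0.161, 3.135, -0.0]
ft_force: [-1.0, 2.3, 12.4]
opening: 0.2
grasp_force: 6.3
```

```bash
python3 goal.py
```

```text
pos [428.59   -7.935 103.436] yaw -3.0391828361880724 q [-0.215  0.133 -0.485  0.95   0.001 -0.318] F [-0.987  2.32  12.409] open 0.2403475548996299 grip 6.328963190317154 t 25.175
```

Request:
jog_arm(commands="0 0 2 0 0; 0 0 4 0 0; 0 0 6 0 0; 0 0 8 0 0; 0 0 10 0 0; 0 0 11 0 0; 0 0 11 0 0; 0 0 11 0 0")

```text
clock: 26.18
tool_pos: [427.9, -8.2, 92.6]
ee_rot: [-0.16, 3.136, -0.001]
ft_force: [-7.6, 1.2, 22.9]
opening: 0.2
grasp_force: 11.2
```

Request:
jog_arm(commands="0 0 -4 0 0; 0 0 -20 0 0; 0 0 -60 0 0; 0 0 -110 0 0; 0 0 -150 0 0; 0 100 -150 0 0; 0 160 -150 0 0; 0 200 -150 0 0")

```text
clock: 27.18
tool_pos: [408.4, 180.0, 241.3]
ee_rot: [-0.159, 3.137, -0.0]
ft_force: [0.9, -0.4, -0.1]
opening: -0.2
grasp_force: 0.0
```

Request:
jog_arm(commands="0 0 0 0 0; 0 0 0 0 0; 0 0 0 0 0; 0 0 0 0 0")

```text
clock: 27.68
tool_pos: [409.1, 177.3, 241.3]
ee_rot: [-0.157, 3.138, -0.0]
ft_force: [-1.1, 0.2, -0.5]
opening: 0.2
grasp_force: 0.0
```

```bash
python3 - <<'E'
from station import optics,read_state
from h import *
f=optics.grab_frame("top"); P=cloud(f)
ca,sa=np.cos(.1),np.sin(.1); d=P-[517.3,.5,0]; q=np.stack([ca*d[...,0]+sa*d[...,1],-sa*d[...,0]+ca*d[...,1],d[...,2]],-1)
for x in range(-104,75,16):
    s=q[(abs(q[...,0]-x)<8)&(abs(q[...,1])<30)]; print(x,len(s),np.median(s[:,2]).round(1))
s=read_state(); print(s["tool_pos"],s["ft_force"],s["clock"])
g=P[165:190,400:432]; print(cv2.minAreaRect(g[(g[...,2]>20)&(g[...,2]<100)][:,:2].astype(np.float32)))
g=P[215:255,400:440]; print(cv2.minAreaRect(g[(g[...,2]>20)&(g[...,2]<100)][:,:2].astype(np.float32)))
E
```

```text
-104 117 92.8
-88 132 92.7
-72 135 93.2
-56 132 93.1
-40 135 93.3
-24 132 93.2
-8 133 94.1
8 132 93.9
24 129 93.9
40 131 93.7
56 129 93.3
72 97 92.8
[409.02476722 177.40702137 241.31140879] [ 0.11585261 -0.43268886 -0.60615484] 27.725
((631.6716918945312, -274.10888671875), (61.33382797241211, 70.35842895507812), 13.94044017791748)
((469.6166687011719, -286.6262512207031), (71.57290649414062, 50.59797668457031), 35.27199935913086)
```

The lid is flat at 93 mm, so it is shut past the catch. The bystanders haven't moved and the arm is clear.

```bash
python3 -c "
from station import ticket
print(ticket.sign_off())"
```

```text
the job is handed in; nothing more can be done
None
```

I laid both long cells in their wells, stems up, and pressed the lid shut past its catch, then handed the job in at about 28 s; the short cell and beaker were not moved, and the hand-in call returned no verdict.

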